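Put the lab things back on their own equipment

ROBOT

A 7-joint arm with a two-finger parallel gripper is mounted at the origin on the work surface. World frame = base frame: x ahead of the robot, y to its left, z up, the work surface at z = 0. Lengths are in m, angles in rad, forces in N, time in s.
With the tool pointing down it reaches from about 0.4 to 0.9 m from the base axis. Payload 5.5 kg.
Tool frame: the origin (TCP) lies midway between the tips of the shut fingers; the grasp point (between the pads) lies 19 mm behind it (manip.grip_depth is the distance from the TCP to the grasp point, in m); z points along the fingers, y is the line along which they close (so a half turn about z gives the same grasp; the last joint's range is limited). The gripper opens to 92 mm and grips with 3 to 60 N. Pads are 19 mm wide; open, the fingers measure 130 mm over their backs; the gripper's body (75 mm by 190 mm) begins 47 mm behind the grasp point.
Start: joints at [1.541, 0.501, -0.427, 1.55, 0.221, 1.138, -0.21], TCP at [0.188, -0.622, 0.227] pointing down, gripper open.
Joint ranges: [-2.88, 2.88], [-0.31, 2.03], [-1.54, 1.56], [0.2, 2.42], [-1.41, 4.55], [0.19, 2.02], [-2.57, 2.57]. Speed limits (rad/s): [2.57, 2.57, 3.14, 3.14, 3.14, 3.14, 3.14].

INTERFACE

Orientations are given as a unit quaternion [x, y, z, w].
In Python, from bench import manip, effector, viewer gives the robot as it stands. Calls block until the motion is done:
- manip.move_pose(position, orientation): joint-space move of the TCP to a pose.
- manip.servo_line(position, ori=None, vel=0.15): straight line of the TCP; ori=None keeps the orientation; vel is the mean speed in m/s.
- manip.movej(angles): joint-space move.
- effector.open_jaws() and effector.close(f_grip=None): open the fingers fully, or close them until they stop; f_grip is the grip in N (None keeps the last).
- manip.sleep(seconds).
- manip.solve_ik(position, orientation): joint angles nearest the present ones, or None.
- viewer.get_image(name): name is "side" or "top"; returns the picture (480x640x3 uint8, red, green, blue); there is no depth.
- viewer.get_calibration(name): a dict with "vfov" (degrees; the focal length in pixels is half the picture's height over the tangent of half this angle, whatever the lens; pixels are square), "cx", "cy" (the principal point, pixels), "dist_coeffs" ([k1, k2, p1, p2, k3] as OpenCV has them; the pictures are not rectified), "eye" and "attitude" of the camera in the world. Camera axes: x right, y down, z forward; pixel columns grow to the right and rows downward; lengths in m; the calibration is good to about 2 mm. A picture is of the moment at which its call begins. get_calibration takes no time and is no camera call.
A pose or a line that the arm cannot do raises manip.PlanningError and nothing moves.
- manip.hand_in(): hands the job in; it is judged then, once.
Readings, each from a call of its own:
- manip.current_clock(): time.
- manip.current_q(): joint angles.
- manip.current_joint_velocities(): joint speeds.
- manip.current_tau(): joint torques, N m.
- manip.current_tool_pos(): TCP position.
- manip.current_tcp_rot(): TCP orientation.
- manip.current_force(): force on the tool from outside, world axes, zero at the start.
- manip.current_wrist_torque(): the same for the moment, N m.
- manip.current_finger_gap(): finger opening in m.
- manip.current_gripper_force(): force on a finger pad.
Only numpy, scipy, OpenCV 4.12 (cv2) and the standard library are available. Lean on these libraries where they do the work, as an engineer would, in place of code of your own. Each camera call takes 0.05 s, during which the arm holds its last target. There are 200 camera calls.

TASK

After the lesson four things on the lab bench stand on each other's places. Put each where it is used: the steel weight in the middle of the balance's pan, the open beaker in the middle of the stirrer's plate, the round culture dish in the middle of the light pad's bright pane, and the slide box inside the wooden tray, in its middle and straight along it. Use the bare white tile as the free spot on the way, set things down gently and upright, and leave the computer mouse where it lies.

Things in the scene. Friction and masses are not known exactly. Their poses are not given: they have to be found in the camera images.
- weight: Loose turned steel check weight, 0.5 kg, upright: body diameter 38 mm from the foot to 46 mm height, above it a narrow neck and a knob of 24 mm diameter, 66 mm tall in all. Origin: centre of the underside; z up along its axis. At the start it stands on the light pad or in the slide tray. Belongs on the balance.
- beaker: Loose white plastic beaker, empty, open at the top, straight round wall: outer diameter 50 mm, height 68 mm, wall 3 mm, about 60 g. Origin: centre of the underside; z up. At the start it stands on the light pad or in the slide tray, wherever the weight is not. Belongs on the stirrer.
- dish: Loose closed round culture dish, clear plastic with an amber layer and pale specks inside: diameter 60 mm, height 15 mm, about 30 g, lying flat. Origin: centre of the underside; z up. At the start it lies on the balance or on the stirrer. Belongs on the light pad.
- slide_box: Loose closed grey plastic box for microscope slides, with a plain paper patch on top: 84 mm long (its x axis) by 34 mm wide (its y axis) by 32 mm high, about 80 g. Origin: centre of the underside; z up. At the start it lies on the balance or on the stirrer, wherever the dish is not. Belongs in the slide tray, its long axis along the tray's.
- balance: Fixed white electronic balance with a round steel pan of 110 mm diameter; top of the pan 45 mm above the bench. Origin: on the bench, directly under the centre of the pan. The case is 120 mm wide (y) and reaches from 85 mm in front (-x) of the origin to 60 mm behind it; the display is in front. z up.
- stirrer: Fixed grey magnetic stirrer with a square white plate of 114 mm; top of the plate 45 mm above the bench. Origin: on the bench, directly under the centre of the plate. The case is 120 mm wide (y) and reaches from 85 mm in front (-x) of the origin to 60 mm behind it; a black knob stands on the front face. z up.
- light_pad: Fixed flat black light pad, 130 by 120 mm and 12 mm thick, with a bright white square pane of 100 mm in its top. Origin: on the bench, directly under the centre of the pane; the top is flat 12 mm above the bench. z up.
- slide_tray: Fixed low wooden tray, 134 mm (its x axis) by 90 mm (its y axis) outside; the inner floor, 122 by 78 mm, lies 12 mm above the bench and the 6 mm thick rim rises 6 mm above that floor. Origin: on the bench, under the centre of the tray. z up.
- tile: Fixed plain white glazed tile, 108 by 108 mm, 8 mm thick, lying on the bench, bare at the start: the free spot. Origin: centre of the underside; z up.
- mouse: Loose black computer mouse lying on the bench beyond the work, 105 mm (x) by 58 mm (y), 32 mm high. Origin: centre of the underside. To be left alone.
There are look-alikes about, which are no part of the job. Leave any orange look-alike of the slide_box alone. What is meant by the tile is not yellow, and is the larger of those in its own colour.

How it is judged:
On the way:
1. one of the four things stands, released, on the white tile (((horizontal distance between weight and tile below 0.05 m and z of weight in the frame of tile between 0.004 and 0.012 m and angle between weight's own z axis and vertical below 0.1 rad and linear speed of weight below 0.02 m/s and contact force between weight and the fingers below 0.1 N) or (horizontal distance between beaker and tile below 0.05 m and z of beaker in the frame of tile between 0.004 and 0.012 m and angle between beaker's own z axis and vertical below 0.1 rad and linear speed of beaker below 0.02 m/s and contact force between beaker and the fingers below 0.1 N) or (horizontal distance between dish and tile below 0.05 m and z of dish in the frame of tile between 0.004 and 0.012 m and angle between dish's own z axis and vertical below 0.1 rad and linear speed of dish below 0.02 m/s and contact force between dish and the fingers below 0.1 N) or (horizontal distance between slide_box and tile below 0.05 m and z of slide_box in the frame of tile between 0.004 and 0.012 m and angle between slide_box's own z axis and vertical below 0.1 rad and linear speed of slide_box below 0.02 m/s and contact force between slide_box and the fingers below 0.1 N))), for 0.2 s.
At the end, for the whole second after the job is handed in: Weight on the balance, beaker on the stirrer, dish on the light pad, slide box on the tray floor: each centre within 14 mm of the middle of its place, resting on it (height within 4 mm), upright within 0.1 rad, at rest, released; the box along the tray within 0.2 rad, either way round (horizontal distance between weight and balance below 0.014 m and z of weight in the frame of balance between 0.041 and 0.049 m and angle between each of weight, beaker, dish, slide_box's own z axis and vertical below 0.1 rad and linear speed of each of weight, beaker, dish, slide_box below 0.02 m/s and horizontal distance between beaker and stirrer below 0.014 m and z of beaker in the frame of stirrer between 0.041 and 0.049 m and horizontal distance between dish and light_pad below 0.014 m and z of dish in the frame of light_pad between 0.008 and 0.016 m and horizontal distance between slide_box and slide_tray below 0.014 m and z of slide_box in the frame of slide_tray between 0.008 and 0.016 m and angle between the x axis of slide_box and the x axis of slide_tray, either way round below 0.2 rad); the robot touches nothing.
It fails at once if the mouse is shifted by more than 20 mm (distance of mouse from where it was at the start of the episode above 0.02 m).
It fails at once if the balance is hit or pressed with more than 60 N (contact force between balance and anything else above 60 N).
It fails at once if one of the four things is tipped by more than 0.6 rad (angle between any of weight, beaker, dish, slide_box's own z axis and vertical above 0.6 rad).
It also fails if it takes over 147 s, if anything falls off the work surface, if the arm or the gripper's body presses on something with over 40 N, if the wrist force passes 120 N, or if a joint passes its speed limit or range.

## Working session

There is one attempt and no reset: what is moved stays moved. The work goes in short steps, each a Python script; the robot and the scene stay as the last script left them, time stands still between calls to the robot, and variables do not carry over. Pictures are saved under pics/ and viewed, at most 14 in all, crops included, and the job is handed in when it is done.

```bash
mkdir -p pics; ls
python3 - <<'E'
from bench import manip, effector, viewer
import cv2
for n in("top","side"):
    print(n,viewer.get_calibration(n))
    cv2.imwrite(f"pics/{n}0.png",viewer.get_image(n)[...,::-1])
print(manip.current_tcp_rot(),manip.current_tool_pos(),manip.current_clock(),manip.grip_depth)
E
```

```text
pics
top {'vfov': 53.695169372464655, 'cx': 309.19399306194146, 'cy': 236.27178225255997, 'dist_coeffs': array([-0.07807794,  0.        ,  0.        ,  0.        ,  0.        ]), 'eye': array([0.42864085, 0.04259118, 1.18493291]), 'attitude': array([-0.701776  ,  0.71117691, -0.0281693 ,  0.03073008])}
side {'vfov': 48.937883468026264, 'cx': 316.92841562775396, 'cy': 229.46656806837672, 'dist_coeffs': array([-0.08960346,  0.        ,  0.        ,  0.        ,  0.        ]), 'eye': array([0.15495373, 0.74790632, 0.60370261]), 'attitude': array([-0.22732722,  0.85290157, -0.45607019,  0.11349546])}
[ 9.89299675e-01  1.45895294e-01 -8.13418320e-05 -8.42523362e-04] [ 0.18742646 -0.62175652  0.22579007] 0.1 0.0188
```

View pics/top0.png

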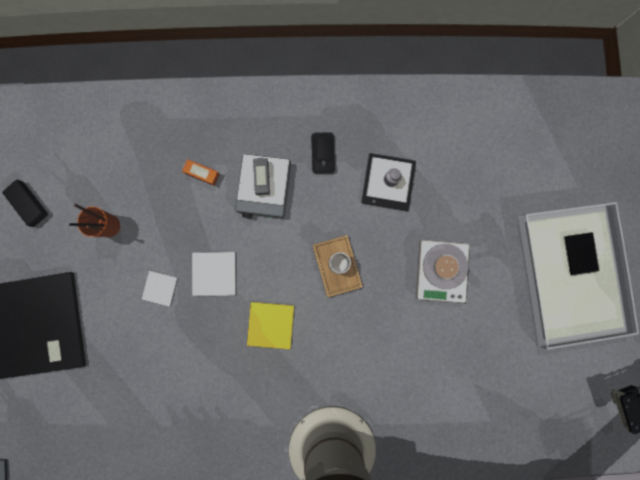

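View pics/side0.png

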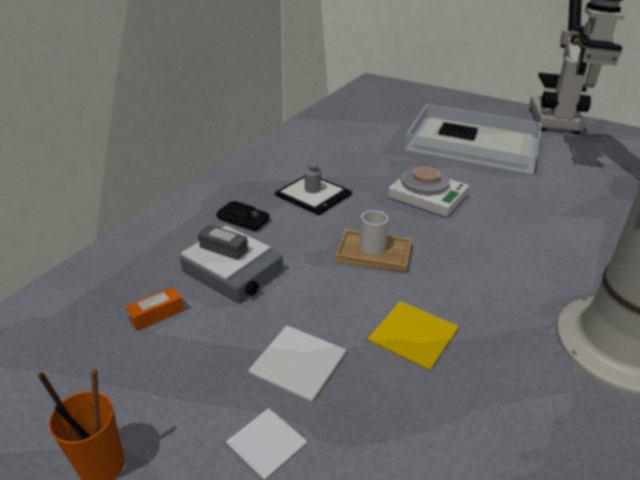

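Candidates (top image):
- **Slide box:** the grey box on the stirrer at (262,176) fits. The orange one at (201,172) is the excluded look-alike.
- **Tile:** the larger white square at (214,274) fits. The small white one at (159,288) and the yellow one at (271,326) do not.

I'll confirm this in an enlarged, rectified crop.

```bash
cat > h.py <<'E'
import numpy as np, cv2
from scipy.spatial.transform import Rotation as R
from bench import manip, effector, viewer
def cam(n):
    c=viewer.get_calibration(n); f=240/np.tan(np.radians(c['vfov']/2))
    K=np.array([[f,0,c['cx']],[0,f,c['cy']],[0,0,1]]); Rw=R.from_quat(c['attitude']).as_matrix()
    return K,c['dist_coeffs'],Rw.T,-Rw.T@c['eye']
def proj(n,P):
    K,d,Rc,t=cam(n)
    return cv2.projectPoints(np.asarray(P,float).reshape(-1,1,3),cv2.Rodrigues(Rc)[0],t,K,d)[0].reshape(-1,2)
X1,Y1=0.82,0.50   # ortho: col=(Y1-y)*1000, row=(X1-x)*1000
def ortho(img,h,n="top",W=800,H=600):
    c,r=np.meshgrid(np.arange(W),np.arange(H))
    P=np.stack([X1-r/1000,Y1-c/1000,np.full(c.shape,h)],-1)
    m=proj(n,P).reshape(H,W,2).astype(np.float32)
    return cv2.remap(img,m[...,0],m[...,1],cv2.INTER_CUBIC)
def w(c,r): return np.array([X1-r/1000,Y1-c/1000])
E
python3 - <<'E'
from h import *
im=cv2.imread("pics/top0.png")
cv2.imwrite("pics/o12.png",ortho(im,.012)); cv2.imwrite("pics/o45.png",ortho(im,.045))
E
```

```text
(no output)
```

View pics/o12.png

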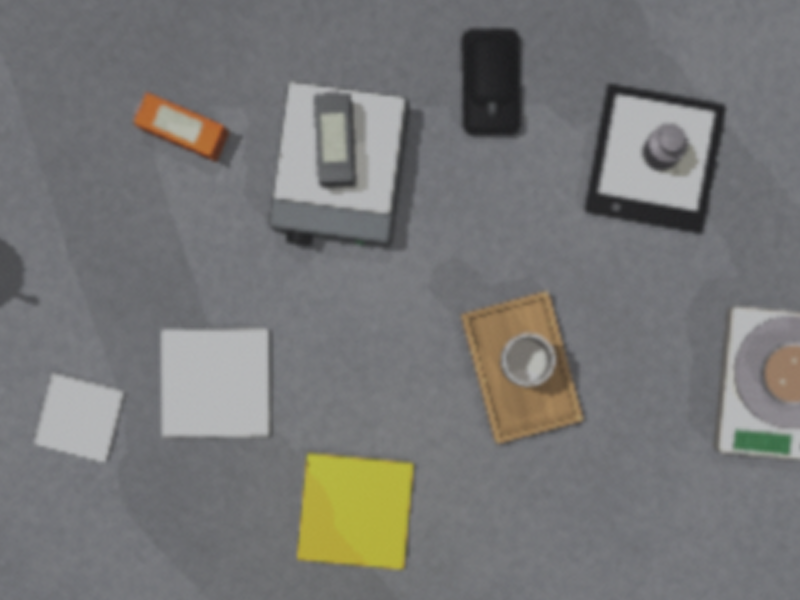

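View pics/o45.png

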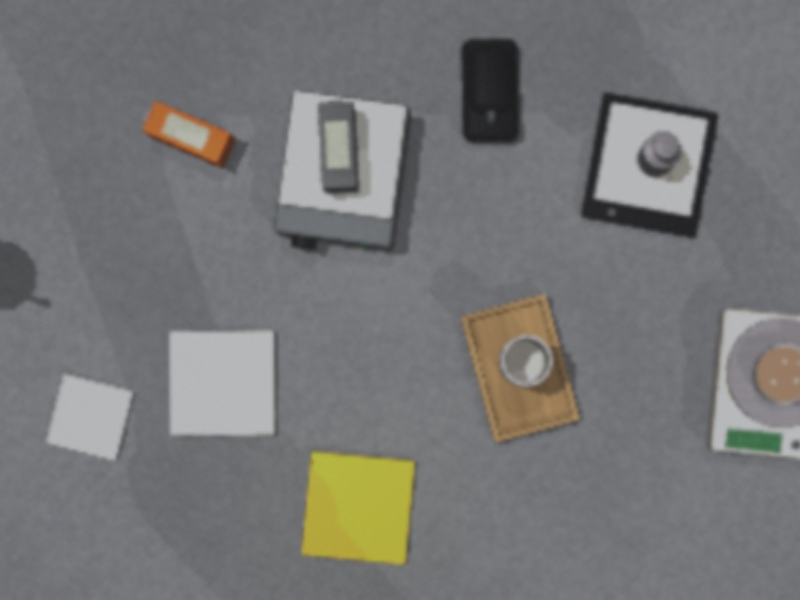

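Crops confirm it. The grey box with a paper patch is on the stirrer (o45 338,146), and the orange one is separate. The 108 mm white tile is at (215,383) in o12, and the other white one is about 75 mm. The weight is on the light pad, the beaker in the tray and the dish on the balance. Next I'll measure the poses numerically.

```bash
cat > meas.py <<'E'
from h import *
im=cv2.imread("pics/top0.png")
def seg(h,box,f):
    o=ortho(im,h,W=950); x0,y0,x1,y1=box
    hsv=cv2.cvtColor(o,cv2.COLOR_BGR2HSV)[y0:y1,x0:x1]
    m=f(hsv[...,0].astype(int),hsv[...,1].astype(int),hsv[...,2].astype(int)).astype(np.uint8)
    m=cv2.morphologyEx(m,cv2.MORPH_OPEN,np.ones((3,3)))
    n,l,s,c=cv2.connectedComponentsWithStats(m); k=1+np.argmax(s[1:,4])
    pts=cv2.findNonZero((l==k).astype(np.uint8))+np.array([x0,y0])
    hull=cv2.convexHull(pts.astype(np.int32)); (cx,cy),wh,a=cv2.minAreaRect(hull)
    b=cv2.boxPoints(((cx,cy),wh,a)); e=b[1]-b[0]; e2=b[2]-b[1]
    e=e if np.linalg.norm(e)>np.linalg.norm(e2) else e2
    th=np.arctan2(-e[0],-e[1])  # world angle of long side
    return w(cx,cy),np.round(wh,1),round(np.degrees(th)%180,1),cv2.minEnclosingCircle(hull.astype(np.float32))[1]
P=lambda n,*a:print(n,*seg(*a))
white=lambda h,s,v:(v>150)&(s<40)
P("pane",.012,(590,80,730,240),white)
P("pad",.012,(570,70,740,250),lambda h,s,v:(v<60)|(v>150))
P("tile",.008,(140,310,290,460),white)
P("plate",.045,(265,80,425,225),lambda h,s,v:(v>150)&(s<60))
P("tray",.018,(440,280,600,460),lambda h,s,v:(s>70)&(h>8)&(h<25))
P("balcase",.035,(690,290,890,480),lambda h,s,v:(v>150)&(s<40))
P("dish",.060,(730,320,850,430),lambda h,s,v:(s>50)&(h<20))
P("box patch",.077,(310,100,370,200),lambda h,s,v:(s>25)&(v>150))
P("boxtop",.077,(310,100,400,200),lambda h,s,v:(v<115)&(v>70))
o=ortho(im,.08,W=950)
a=np.hstack([cv2.resize(ortho(im,h,W=950)[r:r+140,c:c+130],None,fx=3,fy=3) if 0 else cv2.resize(ortho(im,h,W=950)[r:r+130,c:c+130],(390,390),interpolation=cv2.INTER_CUBIC) for h,c,r in((.045,715,310),(.078,590,100))])
cv2.imwrite("pics/c1.png",a)
a=np.hstack([cv2.resize(ortho(im,h,W=950)[r:r+130,c:c+130],(390,390),interpolation=cv2.INTER_CUBIC) for h,c,r in((.08,460,300),(.077,280,90))])
cv2.imwrite("pics/c2.png",a)
cv2.imwrite("pics/c.png",np.vstack([cv2.imread("pics/c1.png"),cv2.imread("pics/c2.png")])[:,:] if 0 else cv2.resize(np.vstack([cv2.imread("pics/c1.png"),cv2.imread("pics/c2.png")]),(600,600)))
E
python3 meas.py
```

```text
pane [ 0.66799582 -0.15611407] [98.2 98.5] 169.8 67.54637908935547
pad [ 0.66799582 -0.15611407] [98.2 98.5] 169.8 67.54637908935547
tile [0.4375 0.287 ] [107. 106.] 0.0 73.9003677368164
plate [0.66564575 0.15792368] [112.7 113.2] 172.2 77.8011245727539
tray [ 0.45263306 -0.02156091] [134.   90.6] 15.2 78.64486694335938
balcase [ 0.43563583 -0.27873273] [117.8 142.4] 174.4 89.31700897216797
dish [ 0.446 -0.279] [52. 54.] 90.0 27.59227180480957Traceback (most recent call last):
  File "meas.py", line 24, in <module>
    P("box patch",.077,(310,100,370,200),lambda h,s,v:(s>25)&(v>150))
    ~^^^^^^^^^^^^^^^^^^^^^^^^^^^^^^^^^^^^^^^^^^^^^^^^^^^^^^^^^^^^^^^^
  File "meas.py", line 15, in <lambda>
    P=lambda n,*a:print(n,*seg(*a))
                           ~~~^^^^
  File "meas.py", line 8, in seg
    n,l,s,c=cv2.connectedComponentsWithStats(m); k=1+np.argmax(s[1:,4])
                                                     ~~~~~~~~~^^^^^^^^^
    return _wrapfunc(a, 'argmax', axis=axis, out=out, **kwds)
    return bound(*args, **kwds)
ValueError: attempt to get argmax of an empty sequence
```

```bash
python3 - <<'E'
s=open('meas.py').read()
s=s.replace('(310,100,370,200),lambda h,s,v:(s>25)&(v>150)','(315,100,370,210),lambda h,s,v:(s>22)&(v>130)&(h>15)&(h<50)')
s=s.replace("n,l,s,c=cv2.conn","print('mask',m.sum(),end=' ') if m.any() else print(np.median(hsv.reshape(-1,3),0))\n    n,l,s,c=cv2.conn")
s=s.replace('P=lambda n,*a:print(n,*seg(*a))','''def P(n,*a):
    try: print(n,*seg(*a))
    except ValueError: print(n,"none")''')
s=s.replace('o=ortho(im,.08,W=950)\n','''P("pan",.045,(700,290,890,430),lambda h,s,v:(v<150)&(s<45)&(v>95)|(s>50)&(h<20))
''')
open('meas.py','w').write(s)
E
python3 meas.py
```

```text
mask 7441 pane [ 0.66799582 -0.15611407] [98.2 98.5] 169.8 67.54637908935547
mask 11564 pad [ 0.66799582 -0.15611407] [98.2 98.5] 169.8 67.54637908935547
mask 11309 tile [0.4375 0.287 ] [107. 106.] 0.0 73.9003677368164
mask 9008 plate [0.66564575 0.15792368] [112.7 113.2] 172.2 77.8011245727539
mask 9548 tray [ 0.45263306 -0.02156091] [134.   90.6] 15.2 78.64486694335938
mask 5403 balcase [ 0.43563583 -0.27873273] [117.8 142.4] 174.4 89.31700897216797
mask 2306 dish [ 0.446 -0.279] [52. 54.] 90.0 27.59227180480957
[100.   7. 138.]
box patch none
mask 1982 boxtop [0.66579485 0.1570134 ] [89.  36.7] 2.6 46.15473175048828
mask 22418 pan [ 0.46050006 -0.29449994] [189. 139.] 90.0 117.30525970458984
```

View pics/c.png

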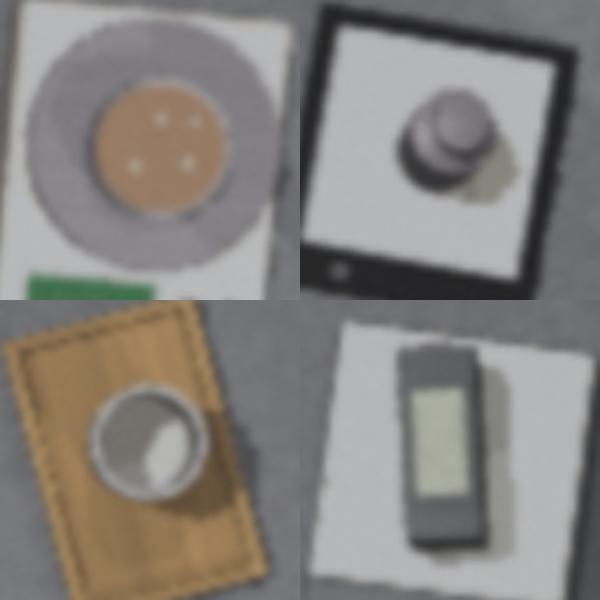

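Measured sizes match the given dimensions (tray 134×90.6, tile 107, plate 113, pane 98, pan 109, knob 24.7, rim 51 mm). Next I'll move the weight to the tile.

```bash
cat > job.py <<'E'
from h import *
D=np.radians
PLACE=dict(pad=(.668,-.1561,.012),tile=(.4375,.287,.008),stir=(.6656,.1579,.045),tray=(.4526,-.0216,.012),bal=(.4470,-.2805,.045))
THING=dict(weight=(.6684,-.1619,.012),dish=(.446,-.2815,.045),beaker=(.4585,-.0246,.012),box=(.6685,.1589,.045))
OFF=dict(weight=.014,dish=.003,beaker=.025,box=.012); F=dict(weight=35,dish=8,beaker=8,box=12)
Z=.21
def quat(phi):
    y=np.array([np.cos(phi),np.sin(phi),0]); z=np.array([0,0,-1.])
    return R.from_matrix(np.stack([np.cross(y,z),y,z],1)).as_quat()
def choose(p,phis):
    q=np.array(manip.current_q()); best=None
    for f in phis:
        for k in (f,f+np.pi):
            s=manip.solve_ik(list(p),quat(k))
            if s is None: continue
            c=np.abs(np.array(s)-q).max()+2*max(0,abs(s[6])-2.2)
            if best is None or c<best[0]: best=(c,k)
    print("yaw",np.degrees(best[1]).round(1)); return best[1]
def over(xy,phi,z=Z):
    p=[*xy,z]
    try: manip.servo_line(p,quat(phi),vel=.2)
    except manip.PlanningError as e: print("line",e); manip.move_pose(p,quat(phi))
def down(x,y,z,phi,v=.05):
    manip.servo_line([x,y,z+.03],quat(phi),vel=.15)
    manip.servo_line([x,y,z+.01],quat(phi),vel=v)
    e=np.array([x,y,z+.01])-manip.current_tool_pos(); e=np.clip(e,-.004,.004)
    manip.servo_line(list(np.array([x,y,z])+e),quat(phi),vel=.025); manip.sleep(.15)
    print("at",np.round(manip.current_tool_pos()-np.array([x,y,z]),4),"F",np.round(manip.current_force(),1))
def up(): 
    p=manip.current_tool_pos(); manip.servo_line([p[0],p[1],Z],None,vel=.15)
ALL=D(np.arange(0,180,15))
def pick(n,pos,phis=ALL,first=False):
    x,y,z=pos; phi=choose((x,y,z+OFF[n]),phis)
    if first: manip.move_pose([x,y,Z],quat(phi))
    else: over((x,y),phi)
    down(x,y,z+OFF[n],phi); effector.close(F[n]); manip.sleep(.2)
    print(n,"gap",manip.current_finger_gap(),"f",manip.current_gripper_force())
    up(); print("lifted gap",manip.current_finger_gap(),"F",np.round(manip.current_force(),1)); return phi
def place(n,pos,phis=ALL):
    x,y,z=pos; phi=choose((x,y,z+OFF[n]),phis); over((x,y),phi)
    down(x,y,z+OFF[n]+.001,phi,.04); effector.open_jaws(); manip.sleep(.3); up()
    print(n,"placed t",manip.current_clock()); return phi
def shot(f):
    cv2.imwrite(f"pics/{f}.png",viewer.get_image("top")[...,::-1]); cv2.imwrite(f"pics/{f}s.png",viewer.get_image("side")[...,::-1])
E
python3 - <<'E'
from job import *
pick("weight",THING["weight"],first=True); shot("a"); place("weight",PLACE["tile"]); shot("b")
E
```

```text
yaw 45.0
at [ 0.0003 -0.0001  0.0006] F [0.5 0.3 0.2]
weight gap 0.03735148470798865 f 34.99358126813604
lifted gap 0.03712468192165717 F [ 0.8 -0.6 -5.7]
yaw 135.0
at [ 0.0002 -0.0001  0.0001] F [-0.8  0.1 -5.7]
weight placed t 15.375
```

View pics/bs.png

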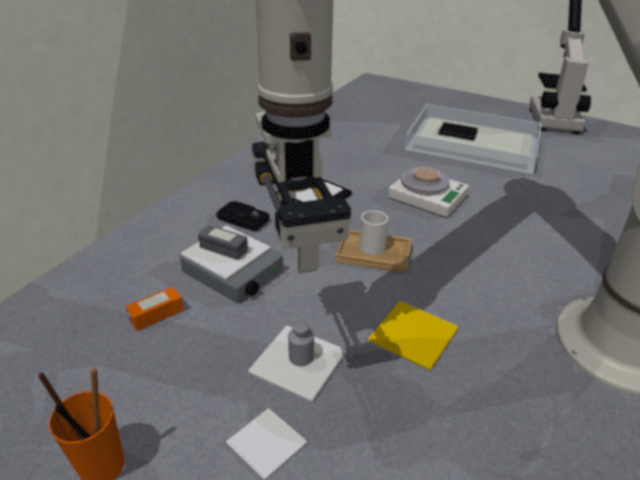

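Run:
```python
from job import *
# check weight knob centre on the tile and dish/pane in the new top image
im=cv2.imread("pics/b.png"); print(proj("top",[*PLACE["tile"][:2],.074]),proj("side",[*PLACE["tile"][:2],.074]))
pick("dish",THING["dish"]); shot("c")
```

```text
[[207.02486169 273.27879852]] [[297.91029129 326.70836512]]
yaw 30.0
at [ 0.0002 -0.0002  0.0004] F [ 0.5 -0.9 -0.2]
dish gap 0.05970982935299226 f 8.000030815601349
lifted gap 0.059786911782242186 F [-1.  -0.4 -1.6]
```

Weight stands upright on the tile (side 302,345), and the dish is gripped (gap 59.8 mm). I'll place the dish, then check the weight's position on the tile before regrasping.

Run:
```python
from job import *
place("dish",PLACE["pad"]); 
c=cv2.imread("pics/c.png"); s=cv2.imread("pics/cs.png")
A=[cv2.resize(ortho(i,.074,n)[310:460,140:290],(390,390),interpolation=cv2.INTER_CUBIC) for i,n in((c,"top"),(s,"side"))]
cv2.imwrite("pics/d.png",np.hstack(A))
```

```text
yaw 90.0
at [ 0.0001 -0.0001  0.0002] F [ 0.1 -0.1 -0.1]
dish placed t 29.35
```

View pics/d.png

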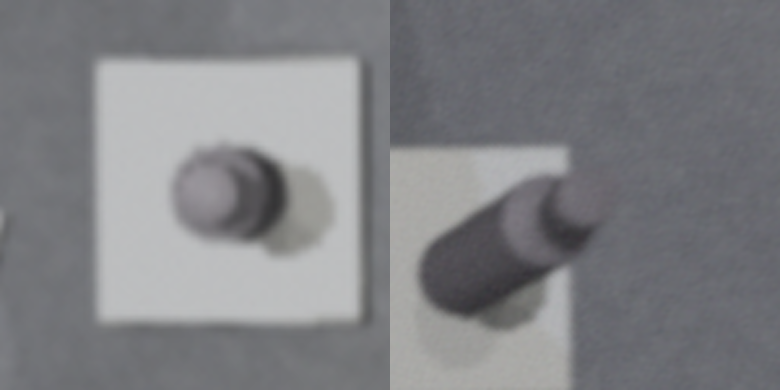

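Weight on the tile is about 6 mm off along the 45° line, which that grasp could not centre. Regrasping with the fingers closing at 45° will centre it in that axis too.

Run:
```python
from job import *
pick("weight",PLACE["tile"],[D(45)]); place("weight",PLACE["bal"])
pick("box",THING["box"],[D(92.9)]); shot("e")
place("box",PLACE["tile"],[D(90)]); 
im=cv2.imread("pics/e.png")
A=[cv2.resize(ortho(im,h,W=950)[r:r+150,c:c+150],(390,390),interpolation=cv2.INTER_CUBIC) for h,c,r in((.027,580,75),(.045,705,300),(.111,705,300))]
A[2:]=[cv2.resize(A[2],(390,390))]
cv2.imwrite("pics/f.png",cv2.resize(np.hstack(A),(798,266)) if 0 else np.vstack([np.hstack(A[:2]),np.hstack([A[2][:200],A[2][:200]*0])]))
```

```text
yaw 225.0
at [0.0003 0.0001 0.0003] F [-0.4 -0.1  0. ]
weight gap 0.0374080861827548 f 34.995831717242254
lifted gap 0.037435080696311546 F [-0.8 -0.3 -4.5]
yaw 120.0
at [ 0.0001 -0.0002  0.0002] F [-0.6 -1.  -4.9]
weight placed t 44.6583
yaw 92.9
at [0.0003 0.0001 0.0005] F [ 0.5 -0.3  0.3]
box gap 0.03388380434623962 f 11.999949216842651
lifted gap 0.034094583737949324 F [-0.5  0.3 -0.3]
yaw 90.0
at [ 0.0002 -0.      0.0002] F [-0.6  0.1 -0.8]
box placed t 58.6417
```

View pics/f.png

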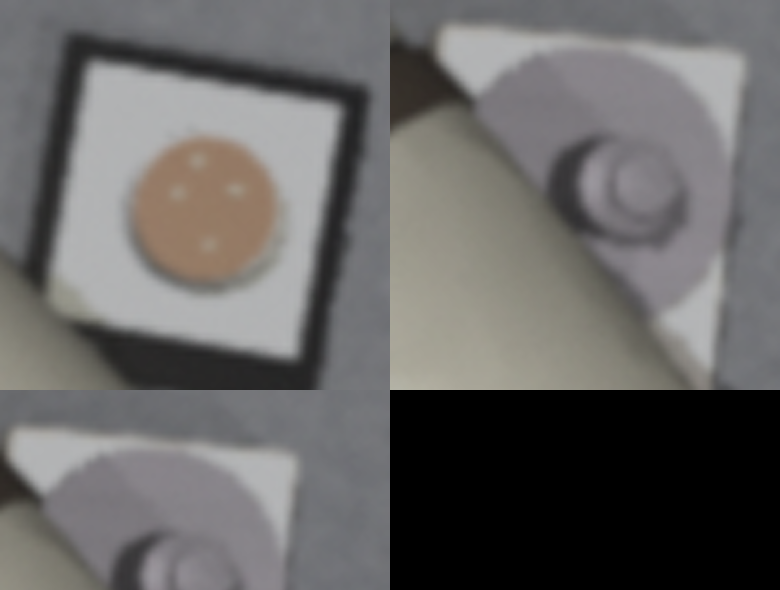

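Dish is about 3 mm off the pane's middle and the weight about 6 mm off the pan's middle, both within tolerance. Next the beaker goes to the stirrer and the box into the tray.

Run:
```python
from job import *
pick("beaker",THING["beaker"]); place("beaker",PLACE["stir"])
pick("box",PLACE["tile"],[D(90)]); shot("g")
place("box",PLACE["tray"],[D(105.2)])
over((.45,.3),D(90),.25); shot("k")
print(manip.current_clock())
im=cv2.imread("pics/k.png")
A=[cv2.resize(ortho(im,h,W=950)[r:r+150,c:c+150],(260,260),interpolation=cv2.INTER_CUBIC) for h,c,r in((.027,580,75),(.045,705,300),(.111,705,300),(.045,270,75),(.113,270,75),(.044,445,290))]
cv2.imwrite("pics/m.png",np.vstack([np.hstack(A[:3]),np.hstack(A[3:])]))
```

```text
yaw 60.0
at [ 0.0003 -0.0001  0.0003] F [ 0.5 -0.3  0. ]
beaker gap 0.04860694665965811 f 7.990749659948051
lifted gap 0.04879593547867287 F [-0.1  0.2 -1.2]
yaw 60.0
at [ 0.0001 -0.      0.0002] F [ 0.1  0.1 -0.5]
beaker placed t 70.925
yaw 90.0
at [0.0003 0.0001 0.0004] F [-0.  -1.1  0.8]
box gap 0.03372521538362289 f 11.99993446469307
lifted gap 0.03407344440704944 F [-0.1 -0.8 -1.1]
yaw 105.2
at [ 0.0002 -0.0001  0.0002] F [ 0.3 -0.1 -0.7]
box placed t 84.4333
86.3083
```

View pics/m.png

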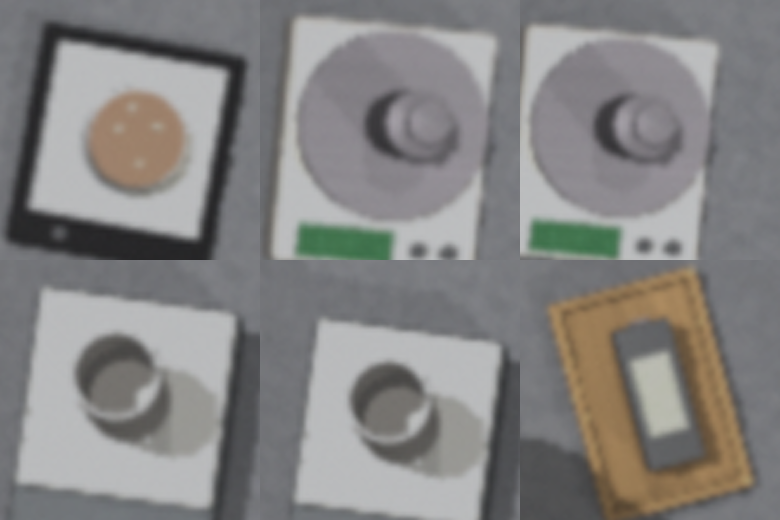

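The top view after placing shows these offsets from the middle of each place:
- **Dish:** about 4 mm (138,140).
- **Weight:** about 3 mm (656,125).
- **Beaker:** about 3 mm (391,401).
- **Slide box:** about 3 mm (659,394), and about 1.5° off the tray's axis.

All four are upright and released, and the arm is clear, so I'll hand it in.

```bash
python3 -c "
from bench import manip
print(manip.hand_in(),manip.current_clock())"
```

```text
the job is handed in; nothing more can be done
the job is handed in; nothing more can be done
```

The job is handed in at about 86 s; by the last picture the weight, beaker, dish and slide box each stand within about 4 mm of the middle of their place, the white tile served as the stop on the way, and I never reached for the mouse; no verdict came back.

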